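# Clock the air manifold's elbow and blank its outlet

### The job

On the bench air manifold, screw the middle brass elbow down clockwise until it is tight on its rubber seal and its outlet points straight out of the front, like the elbow next to it; once the seal has gone tight, never wrench it past the front. Then push the red plug gently and fully home into that outlet, let go, and leave the other things on the bench alone.

Things in the scene. Friction and masses are not known exactly. Their poses are not given: they have to be found in the camera images.
- manifold: Aluminium air manifold fixed to the bench: bar 44 x 44 mm, 340 mm long along its y, on two feet; top 60 mm up, with three bosses. Origin: centre of its underside, z up. Its FRONT is the -x side (towards the robot, within 15 degrees). At y -105 mm a brass blanking plug 86 mm high; at the +y end a valve with red lever (71 mm high, to y +260) and on the front at y 152 a gauge (60 mm high).
- boss (a point): Centre of the top of the manifold's middle boss (36 mm wide), 66 mm above the bench, on the vertical screw axis of the middle elbow. Axes as the manifold.
- neighbour (a point): Centre of the square body of the neighbouring elbow, 105 mm to the manifold's +y: same kind, finished, outlet straight to the front (-x). Its top is 113 mm above the bench. Leave alone.
- elbow_body (a point): The middle brass elbow, hand-started in the boss. Point: on the screw axis at the centre of its square body (24 x 24 mm across flats, 26 mm high, clear for fingers to 18 mm below this point, where a 30 mm hex collar is). -x points out of the outlet, z up. Outlet: level tube 24 mm outside, flush with two flats. Right-hand thread, 1.8 mm a turn, clockwise from above goes down; stays where left.
- outlet (a point): Centre of the mouth of the middle elbow's outlet, 37 mm from the screw axis, axes as the elbow (-x points out). Bore 13.6 mm in diameter, 25 mm deep, level, open only here. At the start it may point almost any way.
- seal: Rubber-faced washer, 31 mm outside, 3 mm thick, round the stem under the elbow's collar (origin: underside). The elbow first runs free (0.05 Nm); somewhere in its first turn, unseen and different each time, it meets the seal, and over the next quarter turn the torque climbs and stays at 0.6 to 0.9 Nm (60 N of grip holds it). Facing front while still free is loose: go round again. Right is the first time front with the torque up.
- plug_grip (a point): Red plastic blanking plug, lying on the bench to one side in front of the manifold (a brass hose tail lies on the other side). Point: centre of its square grip, 32 mm long (x), 22 x 22 mm across, 11 mm above the bench at the start. +x points to its nose: a round shank 12 mm in diameter, 22 mm long, its last 3 mm tapered, starts at the +x end of the grip. z up. About 25 g.
- plug_shoulder (a point): Centre of the plug's shoulder, where the shank leaves the grip: 16 mm along +x from the centre of the grip. Plug fully home: shank in the bore, shoulder against the mouth, this point on outlet.
- drill_a: Green pistol air drill, 180 mm long, 44 mm high, lying on its side on the right. Bystander: leave alone. Origin: its underside.
- spanner: Steel spanner, 200 mm long, on the left. Bystander: leave alone. Origin: its underside.
- hose_tail: Brass hose tail lying to one side in front of the manifold, opposite the plug: square grip 32 x 22 x 22 mm with a barbed tail along +x. Bystander: leave alone. Origin: its underside.

How it is judged:
By the outcome, as a careful person would: the job done as asked, in the order asked, and still so for the second after the job is handed in, with the robot touching nothing.
It also fails if it takes over 72 s, if anything falls off the work surface, if the arm or the gripper's body presses on something with over 40 N, if the wrist force passes 120 N, or if a joint passes its speed limit or range.

### The arm

A 6-joint arm with a two-finger parallel gripper is mounted at the origin on the work surface. World frame = base frame: x ahead of the robot, y to its left, z up, the work surface at z = 0. Lengths are in m, angles in rad, forces in N, time in s.
With the tool pointing down it reaches from about 0.35 to 0.725 m from the base axis. Payload 4.3 kg.
Tool frame: the origin (TCP) lies at the centre of the arm's flange, where the gripper is bolted on; the fingertips stand robot.tips_ahead ahead of it and the grasp point (between the pads) lies 155 mm ahead of it (robot.tips_ahead is the distance from the TCP to the fingertips, in m); z points along the fingers, y is the line along which they close (so a half turn about z gives the same grasp; the last joint's range is limited). The gripper opens to 85 mm and grips with 20 to 120 N. Pads are 22 mm wide; open, the fingers measure 114 mm over their backs; the gripper's body (76 mm by 85 mm) begins 54 mm behind the grasp point. The pads swing forward as they close: fully open they stand 13 mm farther back than shut.
Start: joints at [-1.306, 0.377, 0.081, 1.274, 0, 1.46], TCP at [0.211, -0.535, 0.405] pointing down, gripper open.
Joint ranges: [-2.72, 2.72], [-0.84, 1.66], [-1.02, 1.22], [-1.77, 2.12], [-1.37, 1.28], [-3.14, 3.14]. Speed limits (rad/s): [2.57, 2.57, 3.14, 3.14, 3.14, 3.14].

### API

Orientations are given as a unit quaternion [x, y, z, w].
In Python, from plant import robot, eyes gives the robot as it stands. The module is installed in compiled form; this text tells all that it offers.
- The arm moves only by the tool arm_command, never from a script. Its argument "motion" is a list of rows, each a list of 3 entries, a list of its own where there are three numbers: the turn, a rotation vector about the tool's x, y, z in degrees, then the shift along the tool's x, y, z in mm, then the closure, from -1 (fully open) to 1 (shut). A call has 1 to 8 rows; each row is the pose to reach, as a shift and turn from the pose commanded when the call began, along the tool's axes at that moment; what a row does not reach only later rows make up. A row lasts 1/8 s, in which the tool goes at most 62.5 mm and 10.7 degrees, less where a joint would pass 70% of its speed; a pose out of reach is approached as far as the arm can. A call with a gripper value outside its range is refused whole. The fingers move at their own pace and stop on an object; "grip_force" is the grip in N (left out, the last holds). Time passes only in rows, so rows that repeat a pose let the fingers close. It gives the time, the measured TCP pose, the force, the opening and the grip force at its end, in the units of the state.
- robot.state(): the state, without advancing time (a new reading comes with each control period).
- eyes.grab_frame(name): name is "side" or "top" or "wrist"; returns (picture, depth): 400x640x3 uint8, red, green, blue; 400x640 float32, m along the optical axis (not along the pixel's ray), 0 where there is no reading.
- eyes.camera_params(name): a dict with "K" (3x3 intrinsics, pixels), "distortion" ([k1, k2, p1, p2, k3] as OpenCV has them; the pictures are not rectified), "rvec" (rotation vector, rad) and "tvec" (3), from world to camera coordinates, as OpenCV has them; the wrist camera has in their place "tool_from_camera" (4x4, takes a point from camera to tool coordinates, whose origin is the TCP and whose axes are the flange's). Camera axes: x right, y down, z forward; pixel columns grow to the right and rows downward; lengths in m; the calibration is good to about 2 mm. A picture is of the moment at which its call begins: read the wrist's pose just before it. camera_params takes no time and is no camera call.
- robot.close_job(): hands the job in; it is judged then, once.
The state is a dict: "t": time; "joint_positions": joint angles; "qd": joint speeds; "tau": joint torques, N m; "eef_pos": TCP position; "tool_rot": TCP orientation; "wrist_force": force on the tool from outside, world axes, zero at the start; "ft_torque": the same for the moment, N m; "width": opening from 0.0 (shut) to 1.0 (fully open); "grip_force": force on a finger pad.
Only numpy, scipy, OpenCV 4.12 (cv2) and the standard library are available. Lean on these libraries where they do the work, as an engineer would, in place of code of your own. Each camera call takes 0.05 s, during which the arm holds its last target. There are 200 camera calls.

## Working session

There is one attempt and no reset: what is moved stays moved. The work goes in short steps, Python scripts to look and compute and a tool call to move; the robot and the scene stay as the last step left them, time stands still between calls to the robot, and variables do not carry over. Pictures are saved under pics/ and viewed, at most 12 in all, crops included, and the job is handed in when it is done.

Besides the shell and the picture viewer there is one more tool, called after "Request:" in YAML: its name, and indented under it one key for each argument. arm_command: Moves the arm, as the interface text tells. Its arguments: {"type":"object","properties":{"motion":{"type":"array"},"grip_force":{"type":"number"}},"required":["motion"]}

```bash
mkdir -p pics
cat > h.py <<'E'
import numpy as np, cv2
from scipy.spatial.transform import Rotation as R
from plant import robot, eyes
def Tcam(n,s=None):
    p=eyes.camera_params(n); K=np.array(p["K"],float); d=np.array(p["distortion"],float)
    if n=="wrist":
        s=s or robot.state(); T=np.eye(4); T[:3,:3]=R.from_quat(s["tool_rot"]).as_matrix(); T[:3,3]=s["eef_pos"]
        T=T@np.array(p["tool_from_camera"])
    else:
        T=np.eye(4); M=cv2.Rodrigues(np.array(p["rvec"],float))[0]; T[:3,:3]=M.T; T[:3,3]=-M.T@np.array(p["tvec"],float).ravel()
    return K,d,T
def rays(cam,uv):
    K,d,T=cam; u=cv2.undistortPoints(np.array(uv,float).reshape(-1,1,2),K,d).reshape(-1,2)
    return T[:3,3],np.c_[u,np.ones(len(u))]@T[:3,:3].T
def onplane(cam,uv,z):
    o,r=rays(cam,uv); return o+r*((z-o[2])/r[:,2])[:,None]
def cloud(cam,dep):
    v,u=np.nonzero(dep>0); o,r=rays(cam,np.c_[u,v]); return np.c_[u,v],o+r*dep[v,u][:,None]
def proj(cam,P):
    K,d,T=cam; M=T[:3,:3].T; return cv2.projectPoints(np.array(P,float).reshape(-1,1,3),cv2.Rodrigues(M)[0],-M@T[:3,3],K,d)[0].reshape(-1,2)
def grab(n):
    s=robot.state(); c=Tcam(n,s); a,b=eyes.grab_frame(n); return c,a,b
def save(n,a): cv2.imwrite("pics/"+n+".png",cv2.cvtColor(a,cv2.COLOR_RGB2BGR))
E
python3 - <<'E'
from h import *
print(robot.state(), robot.tips_ahead)
ims=[]
for n in ("top","side"):
    c,a,d=grab(n); np.savez(n,a=a,d=d); save(n,a); print(n,c[2].round(3),c[0][0,0])
print(Tcam("wrist")[2], eyes.camera_params("wrist")["tool_from_camera"])
E
```

```text
{'t': 0.0, 'joint_positions': array([-1.30631314e+00,  3.78070817e-01,  7.96492932e-02,  1.27439951e+00,
       -1.75517324e-05,  1.46051185e+00]), 'qd': array([-0.00177787, -0.00012284, -0.00162987,  0.00058809, -0.00035057,
       -0.00051712]), 'tau': array([-1.59415340e-03, -4.63599873e+01,  2.69878417e+01,  2.08766665e-02,
       -1.26287423e-04, -4.24022289e-06]), 'eef_pos': array([ 0.21041609, -0.53479824,  0.40376515]), 'tool_rot': array([ 9.82494456e-01,  1.86289076e-01, -8.67244660e-05, -1.00867244e-03]), 'wrist_force': array([ 0.98600943, -0.15405184,  0.07679706]), 'ft_torque': array([-0.01549269, -0.0465293 ,  0.00986765]), 'grip_force': 0.0, 'width': 0.9968075295109364} 0.1734
top [[ 0.017 -0.997  0.076  0.43 ]
 [-0.999 -0.02  -0.035  0.038]
 [ 0.036 -0.076 -0.996  1.033]
 [ 0.     0.     0.     1.   ]] 377.6386333136797
side [[-0.868 -0.279  0.41   0.064]
 [-0.496  0.502 -0.708  0.762]
 [-0.008 -0.818 -0.575  0.695]
 [ 0.     0.     0.     1.   ]] 365.74697808116787
[[ 0.36538378 -0.89673898 -0.2497076   0.27240798]
 [-0.93085314 -0.35275908 -0.09525472 -0.5101494 ]
 [-0.002668    0.26724564 -0.96362475  0.37336967]
 [ 0.          0.          0.          1.        ]] [[-7.57702063e-04 -9.63571368e-01 -2.67450267e-01  6.67092931e-02]
 [ 9.99999321e-01 -4.93383365e-04 -1.05549143e-03 -2.19257596e-04]
 [ 8.85085809e-04 -2.67450885e-01  9.63571087e-01  3.05090997e-02]
 [ 0.00000000e+00  0.00000000e+00  0.00000000e+00  1.00000000e+00]]
```

View pics/top.png

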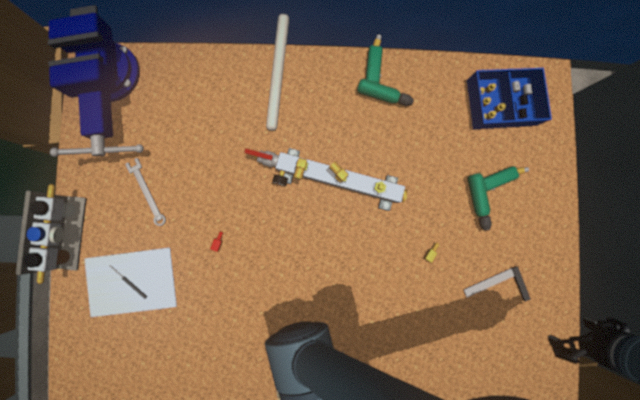

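View pics/side.png

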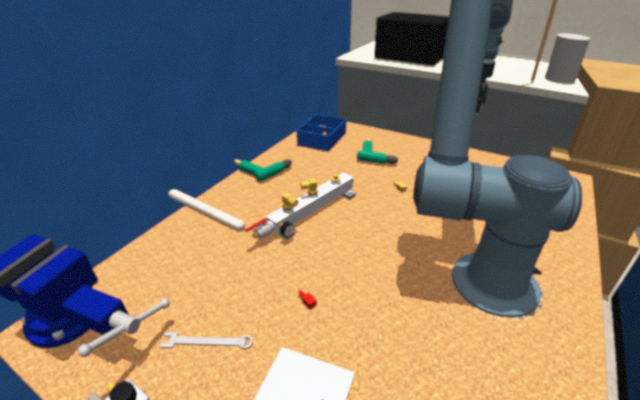

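Top view: the manifold runs from (275,160) to (405,192). The neighbour is at (301,168), the middle elbow at (339,172), the red plug at (217,242) and the hose tail at (431,253).

Run:
```python
from h import *
z=np.load("top.npz"); a,d=z["a"],z["d"]; c=Tcam("top")
hsv=cv2.cvtColor(a,cv2.COLOR_RGB2HSV)
save("topc",np.hstack([cv2.resize(a[145:215,260:420],None,fx=4,fy=4,interpolation=2),cv2.resize(a[225:265,195:235],(160,280),interpolation=2)]))
uv,P=cloud(c,d)
H=hsv[uv[:,1],uv[:,0]]
y=(H[:,0]>20)&(H[:,0]<35)&(H[:,1]>120)&(uv[:,0]>260)&(uv[:,0]<420)&(uv[:,1]>140)&(uv[:,1]<220)&(P[:,2]>.06)
m=np.zeros(d.shape,np.uint8); m[uv[y,1],uv[y,0]]=255
n,l,st,ce=cv2.connectedComponentsWithStats(m)
for i in range(1,n):
    if st[i,4]<8: continue
    k=y&(l[uv[:,1],uv[:,0]]==i); Q=P[k]; print("br",st[i],ce[i].round(1),Q.mean(0).round(4),np.percentile(Q[:,2],[5,50,95]).round(3))
    w,v=np.linalg.eigh(np.cov(Q[:,:2].T)); print(np.sqrt(w).round(4),v[:,1].round(3))
r=((H[:,0]<8)|(H[:,0]>172))&(H[:,1]>150)&(abs(uv[:,0]-217)<20)&(abs(uv[:,1]-242)<20)
Q=onplane(c,uv[r],.011); w,v=np.linalg.eigh(np.cov(Q[:,:2].T)); print("plug",r.sum(),Q.mean(0),np.sqrt(w),v[:,1],P[r].mean(0))
b=(H[:,1]<60)&(H[:,2]>130)&(uv[:,0]>280)&(uv[:,0]<405)&(uv[:,1]>145)&(uv[:,1]<205)&(P[:,2]>.045)&(P[:,2]<.07)
Q=P[b]; (ctr,sz,an)=cv2.minAreaRect(np.float32(Q[:,:2]*1000)); print("bar",b.sum(),ctr,sz,an,cv2.boxPoints((ctr,sz,an)).round(0).tolist(),Q[:,2].mean())
```

```text
br [295 158  12  21 135] [300.4 167.2] [0.5756 0.0592 0.1092] [0.098 0.11  0.114]
[0.0055 0.0138] [-0.961  0.275]
br [331 163  16  18 128] [339.3 171.7] [ 0.5663 -0.037   0.1109] [0.108 0.112 0.115]
[0.0051 0.0138] [-0.757 -0.653]
br [375 183  10   9  63] [379.4 187. ] [ 0.5341 -0.1435  0.0779] [0.071 0.076 0.087]
[0.0054 0.0057] [0.489 0.872]
plug 123 [0.38264172 0.28222286 0.011     ] [0.00556668 0.01371431] [-0.93115922  0.36461282] [0.38305809 0.28019617 0.0194639 ]
bar 1685 (554.6566162109375, -45.04847717285156) (336.4610900878906, 58.43755340576172) 76.2663345336914 [[486.0, -202.0], [543.0, -215.0], [623.0, 111.0], [566.0, 125.0]] 0.05911834454654463
```

View pics/topc.png

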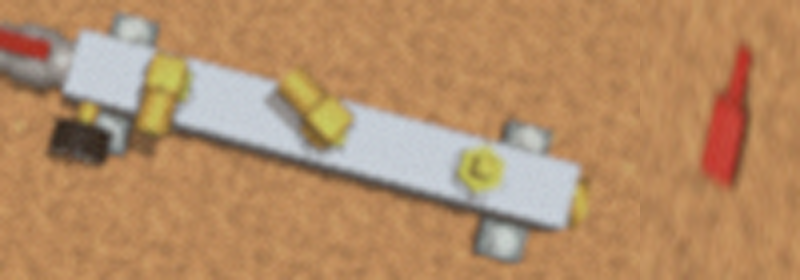

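```bash
cat >> h.py <<'E'
def plan(p,yaw,s=None):
    s=s or robot.state(); M=R.from_quat(s["tool_rot"]).as_matrix()
    y=np.deg2rad(yaw); T=np.array([[np.cos(y),np.sin(y),0],[np.sin(y),-np.cos(y),0],[0,0,-1]])
    print("t",round(s["t"],2),"yaw",np.rad2deg(np.arctan2(M[1,0],M[0,0])).round(1),"q6",np.rad2deg(s["joint_positions"][5]).round(1),"turn",np.rad2deg(R.from_matrix(M.T@T).as_rotvec()).round(2),"shift",((np.array(p)-s["eef_pos"])@M*1000).round(1))
E
python3 - <<'E'
from h import *
c=Tcam("top")
e=onplane(c,[[342.5,175.5]],.114)[0]; n=onplane(c,[[302,163.7]],.113)[0]; b=onplane(c,[[380.5,187.2]],.086)[0]
print(e,n,b,(n+b)/2,np.linalg.norm(n-b),np.rad2deg(np.arctan2(-(n-b)[0],(n-b)[1])))
plan([e[0],e[1],.38],221)
E
```

```text
[ 0.55661344 -0.0448578   0.114     ] [0.58381514 0.05529595 0.113     ] [ 0.53270574 -0.1447081   0.086     ] [ 0.55826044 -0.04470608  0.0995    ] 0.2081893116518042 -14.334694654329281
t 0.1 yaw 21.5 q6 83.7 turn [-4.0000e-02  1.4000e-01  1.6047e+02] shift [ 501.5 -329.2   24.6]
```

Request:
arm_command:
  motion:
    - [[0, 0, -10], [50, -33, 3], -1]
    - [[0, 0, -20], [100, -66, 6], -1]
    - [[0, 0, -30], [150, -99, 9], -1]
    - [[0, 0, -40], [200, -132, 12], -1]
    - [[0, 0, -50], [250, -165, 15], -1]
    - [[0, 0, -60], [300, -198, 18], -1]
    - [[0, 0, -70], [350, -231, 21], -1]
    - [[0, 0, -80], [400, -264, 24], -1]

```text
t: 1.1
eef_pos: [0.4868, -0.1412, 0.3803]
tool_rot: [0.631, 0.776, -0.0, -0.0]
wrist_force: [0.6, -0.4, 0.9]
width: 1.001
grip_force: 0.0
```

```bash
python3 -c "
from h import *
plan([.5575,-.0448,.37],221)"
```

```text
t 1.1 yaw 101.8 q6 54.9 turn [-1.000e-02 -2.000e-02 -1.192e+02] shift [79.9 88.9 10.3]
```

Request:
arm_command:
  motion:
    - [[0, 0, -10], [16, 18, 2], -1]
    - [[0, 0, -20], [32, 36, 4], -1]
    - [[0, 0, -30], [48, 54, 6], -1]
    - [[0, 0, -40], [64, 72, 8], -1]
    - [[0, 0, -50], [80, 89, 10], -1]
    - [[0, 0, -60], [80, 89, 10], -1]
    - [[0, 0, -70], [80, 89, 10], -1]
    - [[0, 0, -80], [80, 89, 10], -1]

```text
t: 2.1
eef_pos: [0.5572, -0.0467, 0.3701]
tool_rot: [-0.016, 1.0, 0.0, -0.001]
wrist_force: [-0.7, 0.4, 0.4]
width: 1.0
grip_force: 0.0
```

Request:
arm_command:
  motion:
    - [[0, 0, -10], [0, 0, 0], -1]
    - [[0, 0, -20], [0, 0, 0], -1]
    - [[0, 0, -30], [0, 0, 0], -1]
    - [[0, 0, -39], [0, 0, 0], -1]
    - [[0, 0, -39], [0, 0, 0], -1]

```text
t: 2.72
eef_pos: [0.5572, -0.0469, 0.3702]
tool_rot: [-0.345, 0.939, 0.0, -0.0]
wrist_force: [0.0, -0.3, -0.0]
width: 1.002
grip_force: 0.0
```

```bash
python3 -c "
from h import *
plan([.5575,-.0448,.37],221)
c,a,d=grab('wrist'); save('w1',a); np.savez('w1',a=a,d=d)
for p in ([.5575,-.0448,.113],[.5838,.0553,.113]): print(proj(c,p))
"
```

```text
t 2.73 yaw -139.6 q6 -51.7 turn [ 0.04 -0.04 -0.63] shift [-1.6  1.4  0.2]
[[316.76291342 214.59141332]]
[[388.67223254 312.88707443]]
```

View pics/w1.png

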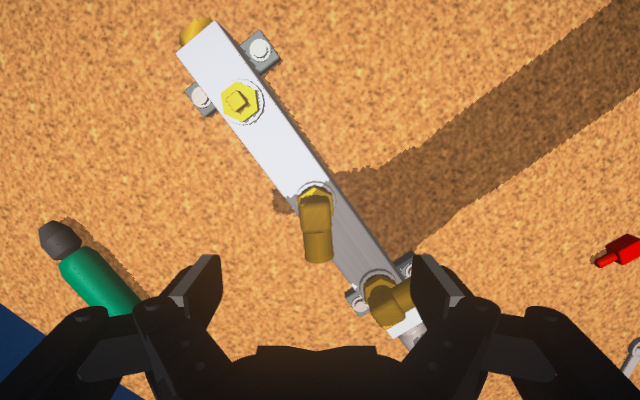

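w1: the middle elbow's body is at about (316,212), with its outlet pointing down the image to (318,260). The neighbour is at (382,300), with its outlet pointing right, and the blanking plug is at (240,100).

```bash
cat >> h.py <<'E'
def elbow(c,a,d,ctr,rad=.06):
    hsv=cv2.cvtColor(a,cv2.COLOR_RGB2HSV); uv,P=cloud(c,d); H=hsv[uv[:,1],uv[:,0]]
    k=(H[:,0]>15)&(H[:,0]<35)&(H[:,1]>120)&(np.hypot(P[:,0]-ctr[0],P[:,1]-ctr[1])<rad)&(P[:,2]>.08)&(P[:,2]<.125)
    Q=P[k]; zt=np.percentile(Q[:,2],97); top=Q[Q[:,2]>zt-.003]
    f=lambda q: cv2.minAreaRect(np.float32(q[:,:2]*1000))
    w,v=np.linalg.eigh(np.cov(Q[Q[:,2]>.095][:,:2].T)); 
    print("n",len(Q),"ztop",zt.round(4),"top rect",np.round(f(top)[0],1),np.round(f(top)[1],1),round(f(top)[2],1),len(top),"all",np.round(f(Q[Q[:,2]>.097])[0],1),np.round(f(Q[Q[:,2]>.097])[1],1),round(f(Q[Q[:,2]>.097])[2],1),"pca",np.rad2deg(np.arctan2(v[1,1],v[0,1])).round(1))
    return Q
E
python3 - <<'E'
from h import *
z=np.load("w1.npz"); c=Tcam("wrist"); 
Q=elbow(c,z["a"],z["d"],(.558,-.045)); 
print(np.histogram(Q[:,2],bins=np.arange(.08,.126,.003)))
Q=elbow(c,z["a"],z["d"],(.575,.058),.05)
E
```

```text
n 2046 ztop 0.1148 top rect [570.1 -35.8] [49.4 22.5] 41.0 1103 all [569.4 -35. ] [49.7 23.9] 44.6 pca -135.6
(array([124,   4,   0,   0,  26,  26,  30,  41,  84, 255, 733, 722,   1,
         0,   0]), array([0.08 , 0.083, 0.086, 0.089, 0.092, 0.095, 0.098, 0.101, 0.104,
       0.107, 0.11 , 0.113, 0.116, 0.119, 0.122, 0.125]))
n 1532 ztop 0.1136 top rect [579.8  57.4] [22.9 35.5] 82.2 702 all [576.2  58.6] [23.7 43.6] 76.8 pca 172.8
```

Request:
arm_command:
  motion:
    - [[0, 0, -3.6], [-3.7, 0, 30], -1]
    - [[0, 0, -3.6], [-3.7, 0, 60], -1]
    - [[0, 0, -3.6], [-3.7, 0, 90], -1]
    - [[0, 0, -3.6], [-3.7, 0, 110], -1]
    - [[0, 0, -3.6], [-3.7, 0, 110], -1]

```text
t: 3.4
eef_pos: [0.5591, -0.0443, 0.2589]
tool_rot: [-0.374, 0.927, 0.001, -0.002]
wrist_force: [-0.1, -0.0, 0.9]
width: 1.0
grip_force: 0.0
```

Request:
arm_command:
  motion:
    - [[0, 0, 0], [0, 0, 0], 1]
    - [[0, 0, 0], [0, 0, 0], 1]
    - [[0, 0, 0], [0, 0, 0], 1]
    - [[0, 0, 0], [0, 0, 0], 1]
    - [[0, 0, 0], [0, 0, 0], 1]
    - [[0, 0, 0], [0, 0, 0], 1]
  grip_force: 60

```text
t: 4.15
eef_pos: [0.5606, -0.0446, 0.2616]
tool_rot: [-0.375, 0.927, -0.001, 0.001]
wrist_force: [-0.8, -0.4, 6.0]
width: 0.268
grip_force: 59.3
```

```bash
python3 -c "
from h import *
s=robot.state(); print(s['wrist_force'].round(1),s['ft_torque'].round(2),s['width'],s['grip_force'],s['eef_pos'])
plan([.560,-.0445,.26],224)"
```

```text
[-0.8 -0.4  6. ] [ 0.01  0.19 -0.04] 0.2679967677710949 59.30304765701294 [ 0.56062977 -0.04462589  0.26160572]
t 4.15 yaw -135.9 q6 -55.1 turn [-0.09  0.05  0.07] shift [0.4 0.5 1.6]
```

Request:
arm_command:
  motion:
    - [[0, 0, 10], [0, 0, -1.5], 1]
    - [[0, 0, 20], [0, 0, -1.5], 1]
    - [[0, 0, 30], [0, 0, -1.5], 1]
    - [[0, 0, 40], [0, 0, -1.5], 1]
    - [[0, 0, 50], [0, 0, -1.5], 1]
    - [[0, 0, 60], [0, 0, -1.5], 1]
    - [[0, 0, 70], [0, 0, -1.5], 1]
    - [[0, 0, 80], [0, 0, -1.5], 1]

```text
t: 5.15
eef_pos: [0.5606, -0.044, 0.2614]
tool_rot: [0.311, 0.95, 0.001, -0.0]
wrist_force: [3.3, 2.5, -5.2]
width: 0.27
grip_force: 59.7
```

```bash
cat > st.py <<'E'
from h import *
s=robot.state(); print(s['wrist_force'].round(1),s['ft_torque'].round(2),s['width'].__round__(3),s['grip_force'].__round__(1),s['eef_pos'].round(4))
plan([.560,-.0445,.26],166)
E
python3 st.py
```

```text
[ 3.3  2.5 -5.2] [ 0.37 -0.7   0.04] 0.27 59.7 [ 0.5606 -0.044   0.2614]
t 5.15 yaw 143.8 q6 25.2 turn [ 1.100e-01 -2.000e-02 -2.222e+01] shift [ 0.2 -0.7  1.4]
```

Request:
arm_command:
  motion:
    - [[0, 0, 10], [0, 0, 0], 1]
    - [[0, 0, 20], [0, 0, 0.5], 1]
    - [[0, 0, 30], [0, 0, 0.5], 1]
    - [[0, 0, 40], [0, 0, 0.5], 1]
    - [[0, 0, 50], [0, 0, 0.5], 1]
    - [[0, 0, 60], [0, 0, 1], 1]
    - [[0, 0, 70], [0, 0, 1], 1]
    - [[0, 0, 80], [0, 0, 1], 1]

```text
t: 6.15
eef_pos: [0.5612, -0.0439, 0.261]
tool_rot: [0.849, 0.528, 0.002, -0.0]
wrist_force: [5.1, 3.4, -2.9]
width: 0.27
grip_force: 60.2
```

```bash
python3 st.py
```

```text
[ 5.1  3.4 -2.9] [ 0.5  -0.86  0.11] 0.27 60.2 [ 0.5612 -0.0439  0.261 ]
t 6.15 yaw 63.8 q6 105.2 turn [ 2.200e-01 -6.000e-02 -1.022e+02] shift [-1.1 -0.8  1. ]
```

Request:
arm_command:
  motion:
    - [[0, 0, 10], [0.6, 0.3, 0], 1]
    - [[0, 0, 20], [1.2, 0.6, 0.3], 1]
    - [[0, 0, 30], [1.2, 0.6, 0.3], 1]
    - [[0, 0, 40], [1.2, 0.6, 0.3], 1]

```text
t: 6.65
eef_pos: [0.5619, -0.0437, 0.2609]
tool_rot: [0.979, 0.206, 0.001, 0.0]
wrist_force: [2.2, 0.3, -1.7]
width: 0.269
grip_force: 60.6
```

```bash
python3 st.py
```

```text
[ 2.2  0.3 -1.7] [-0.06 -0.38  0.22] 0.269 60.6 [ 0.5619 -0.0437  0.2609]
t 6.65 yaw 23.8 q6 145.3 turn [ 1.3000e-01  2.0000e-02 -1.4223e+02] shift [-2.1 -0.   0.9]
```

Request:
arm_command:
  motion:
    - [[0, 0, 8], [0, 0, 0], 1]
    - [[0, 0, 16], [0, 0, 0.2], 1]
    - [[0, 0, 24], [0, 0, 0.2], 1]
    - [[0, 0, 24], [0, 0, 0.2], 1]

```text
t: 7.15
eef_pos: [0.562, -0.0439, 0.2609]
tool_rot: [1.0, 0.001, 0.001, 0.0]
wrist_force: [2.7, -0.1, -0.2]
width: 0.269
grip_force: 60.4
```

```bash
python3 st.py
```

```text
[ 2.7 -0.1 -0.2] [-0.22 -0.52  0.  ] 0.269 60.4 [ 0.562  -0.0439  0.2609]
t 7.15 yaw 0.2 q6 168.9 turn [ 1.7000e-01  4.0000e-02 -1.6583e+02] shift [-2.   0.6  0.9]
```

Request:
arm_command:
  motion:
    - [[0, 0, 0], [0, 0, 0], -1]
    - [[0, 0, 0], [0, 0, 0], -1]
    - [[0, 0, 0], [0, 0, 0], -1]
    - [[0, 0, -5], [0, 0, -15], -1]
    - [[0, 0, -15], [0, 0, -35], -1]
    - [[0, 0, -25], [0, 0, -70], -1]
    - [[0, 0, -35], [0, 0, -100], -1]
    - [[0, 0, -45], [0, 0, -100], -1]

```text
t: 8.15
eef_pos: [0.5622, -0.0438, 0.3637]
tool_rot: [0.922, 0.386, 0.002, 0.002]
wrist_force: [-0.2, -0.7, -0.8]
width: 1.001
grip_force: 0.0
```

Request:
arm_command:
  motion:
    - [[0, 0, -10], [0, 0, 0], -1]
    - [[0, 0, -20], [0, 0, 0], -1]
    - [[0, 0, -30], [0, 0, 0], -1]
    - [[0, 0, -40], [0, 0, 0], -1]
    - [[0, 0, -50], [0, 0, 0], -1]
    - [[0, 0, -60], [0, 0, 0], -1]
    - [[0, 0, -70], [0, 0, 0], -1]
    - [[0, 0, -80], [0, 0, 0], -1]

```text
t: 9.15
eef_pos: [0.5611, -0.0436, 0.3606]
tool_rot: [0.458, 0.889, -0.0, -0.0]
wrist_force: [-1.3, 0.4, -0.4]
width: 1.002
grip_force: 0.0
```

Request:
arm_command:
  motion:
    - [[0, 0, -10], [0, 0, 0], -1]
    - [[0, 0, -20], [0, 0, 0], -1]
    - [[0, 0, -30], [0, 0, 0], -1]
    - [[0, 0, -40], [0, 0, 0], -1]
    - [[0, 0, -50], [0, 0, 0], -1]
    - [[0, 0, -55], [0, 0, 0], -1]
    - [[0, 0, -55], [0, 0, 0], -1]

```text
t: 10.02
eef_pos: [0.5611, -0.0437, 0.3606]
tool_rot: [-0.0, 1.0, 0.0, -0.0]
wrist_force: [-0.2, -0.3, -0.3]
width: 1.002
grip_force: 0.0
```

Run:
```python
from h import *
c,a,d=grab('wrist'); save('w2',a); np.savez('w2',a=a,d=d)
exec(open('st.py').read())
Q=elbow(c,a,d,(.561,-.044)); elbow(c,a,d,(.575,.058),.05)
```

```text
[0.7 0.6 0.8] [-0.01 -0.05  0.01] 1.004 0.0 [ 0.5612 -0.0436  0.3606]
t 10.07 yaw 180.0 q6 -10.9 turn [-0.   -0.02 14.  ] shift [  1.1  -0.9 100.6]
n 2212 ztop 0.1138 top rect [547.7 -44.3] [48.5 22.3] 0.7 1217 all [547.9 -43.9] [48.8 23.6] 0.8 pca -179.4
n 2345 ztop 0.1135 top rect [573.5  59.8] [23.2 48.4] 76.8 1110 all [573.6  59.9] [24.  48.4] 75.4 pca 165.4
```

View pics/w2.png

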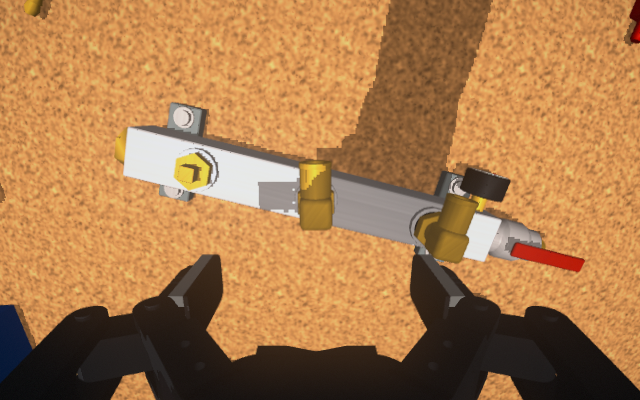

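w2: the middle elbow's body is at (316,212) and its outlet points up the image (towards the robot), about 15° short of the neighbour, which is at (447,240).

Request:
arm_command:
  motion:
    - [[0, 0, -0.5], [0, 0, 30], -1]
    - [[0, 0, -0.5], [0, 0, 60], -1]
    - [[0, 0, -0.5], [0, 0, 90], -1]
    - [[0, 0, -0.5], [0, 0, 99], -1]
    - [[0, 0, -0.5], [0, 0, 99], 1]
    - [[0, 0, -0.5], [0, 0, 99], 1]
    - [[0, 0, -0.5], [0, 0, 99], 1]
    - [[0, 0, -0.5], [0, 0, 99], 1]
  grip_force: 70

```text
t: 11.08
eef_pos: [0.5619, -0.0439, 0.263]
tool_rot: [-0.005, 1.0, -0.0, 0.001]
wrist_force: [-0.5, -0.7, 4.4]
width: 0.262
grip_force: 69.8
```

Request:
arm_command:
  motion:
    - [[0, 0, 0], [0, 0, 0], 1]
    - [[0, 0, 0], [0, 0, 0], 1]

```text
t: 11.32
eef_pos: [0.5619, -0.0439, 0.263]
tool_rot: [-0.005, 1.0, -0.0, 0.001]
wrist_force: [-0.5, -0.3, 5.3]
width: 0.265
grip_force: 69.9
```

Request:
arm_command:
  motion:
    - [[0, 0, 2.5], [0, 0, 0], 1]
    - [[0, 0, 5], [0, 0, 0], 1]
    - [[0, 0, 7.5], [0, 0, 0], 1]

```text
t: 11.7
eef_pos: [0.5619, -0.0438, 0.263]
tool_rot: [0.06, 0.998, -0.001, 0.001]
wrist_force: [-0.5, -0.8, 6.5]
width: 0.262
grip_force: 70.4
```

```bash
python3 st.py
```

```text
[-0.5 -0.8  6.5] [-0.21  0.23  0.71] 0.262 70.4 [ 0.5619 -0.0438  0.263 ]
t 11.7 yaw 173.1 q6 -4.0 turn [-0.05  0.15  7.1 ] shift [ 1.8 -0.9  3. ]
```

Request:
arm_command:
  motion:
    - [[0, 0, 2], [0, 0, 0], 1]
    - [[0, 0, 4], [0, 0, 0], 1]
    - [[0, 0, 6], [0, 0, 0], 1]
    - [[0, 0, 6.3], [0, 0, 0], 1]

```text
t: 12.2
eef_pos: [0.5619, -0.0439, 0.263]
tool_rot: [0.114, 0.993, -0.001, 0.001]
wrist_force: [-1.4, -0.6, 5.1]
width: 0.265
grip_force: 70.4
```

Run:
```python
from h import *
exec(open('st.py').read())
c,a,d=grab('wrist'); np.savez('w3',a=a,d=d)
elbow(c,a,d,(.561,-.044),.055); elbow(c,a,d,(.575,.058),.05)
```

```text
[-1.4 -0.6  5.1] [-0.24  0.19  0.75] 0.265 70.4 [ 0.5619 -0.0439  0.263 ]
t 12.2 yaw 166.9 q6 2.2 turn [-0.05  0.15  0.85] shift [ 1.7 -1.   3. ]
n 6232 ztop 0.1136 top rect [548.2 -41.2] [22.6 49. ] 77.0 3552 all [548.2 -41.4] [23.5 49.2] 77.9 pca 168.0
n 7582 ztop 0.1133 top rect [573.5  60.1] [24.5 48.5] 75.5 3135 all [573.3  60.2] [24.7 48.8] 75.3 pca 164.8
```

Request:
arm_command:
  motion:
    - [[0, 0, 0.5], [0, 0, 0], 1]
    - [[0, 0, 0.9], [0, 0, 0], 1]
    - [[0, 0, 0.9], [0, 0, 0], 1]
    - [[0, 0, 0.9], [0, 0, 0], -1]
    - [[0, 0, 0.9], [0, 0, 0], -1]
    - [[0, 0, 0.9], [0, 0, 0], -1]
    - [[0, 0, 0.9], [0, 0, -30], -1]
    - [[0, 0, 0.9], [0, 0, -80], -1]

```text
t: 13.25
eef_pos: [0.5602, -0.0435, 0.3404]
tool_rot: [0.123, 0.992, 0.0, -0.003]
wrist_force: [0.9, 0.4, -1.1]
width: 1.001
grip_force: 0.0
```

Request:
arm_command:
  motion:
    - [[0, 0, 0], [0, 0, -20], -1]
    - [[0, 0, 0], [0, 0, -20], -1]

```text
t: 13.5
eef_pos: [0.5621, -0.0438, 0.3634]
tool_rot: [0.123, 0.992, -0.0, 0.002]
wrist_force: [-0.9, -0.0, 0.1]
width: 1.0
grip_force: 0.0
```

Run:
```python
from h import *
exec(open('st.py').read())
c,a,d=grab('wrist'); np.savez('w4',a=a,d=d)
elbow(c,a,d,(.561,-.044),.055); elbow(c,a,d,(.575,.058),.05)
save('w4',a)
# red plug with top camera again + approach plan
c2=Tcam('top'); print(onplane(c2,[[ (195+720/1-640)/1,0]],.011)[0][:0])
plan([.381,.282,.30],158.6)
```

```text
[-0.9 -0.   0.1] [-0.   -0.01 -0.05] 1.0 0.0 [ 0.5621 -0.0438  0.3634]
t 13.5 yaw 165.9 q6 3.2 turn [ 0.01  0.23 -0.13] shift [  2.2  -1.2 103.4]
n 2159 ztop 0.1138 top rect [548.2 -40.6] [22.  48.1] 75.8 1209 all [548.1 -40.8] [23.8 48.3] 76.3 pca 166.8
n 2410 ztop 0.1135 top rect [573.3  60. ] [22.6 48.1] 76.5 1145 all [573.1  59.9] [23.7 48.6] 75.2 pca 165.6
[]
t 13.55 yaw 165.9 q6 3.2 turn [0.   0.06 7.27] shift [254.6 271.8  61.5]
```

View pics/w4.png

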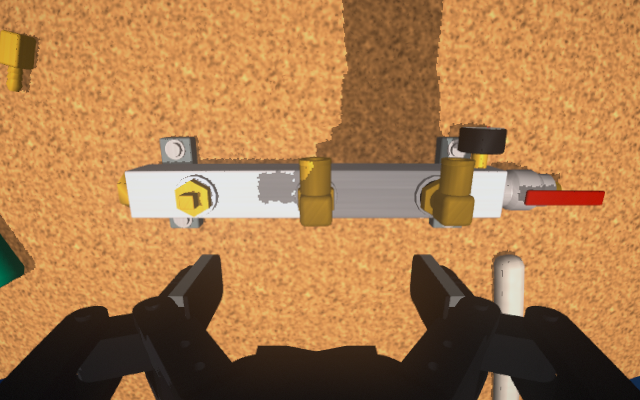

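w4: the middle elbow (316,192) now points straight to the front, parallel to the neighbour (457,192). Next, the plug.

Request:
arm_command:
  motion:
    - [[0, 0, 1], [40, 42, 0], -1]
    - [[0, 0, 2], [80, 85, 5], -1]
    - [[0, 0, 4], [120, 128, 10], -1]
    - [[0, 0, 5], [160, 171, 20], -1]
    - [[0, 0, 6], [200, 214, 30], -1]
    - [[0, 0, 7.3], [240, 256, 40], -1]
    - [[0, 0, 7.3], [255, 272, 50], -1]
    - [[0, 0, 7.3], [255, 272, 50], -1]

```text
t: 14.55
eef_pos: [0.3783, 0.2828, 0.3092]
tool_rot: [0.184, 0.983, -0.002, -0.002]
wrist_force: [0.5, -0.6, -0.3]
width: 1.0
grip_force: 0.0
```

```bash
cat > red.py <<'E'
from h import *
c,a,d=grab('wrist'); hsv=cv2.cvtColor(a,cv2.COLOR_RGB2HSV)
uv,P=cloud(c,d); H=hsv[uv[:,1],uv[:,0]]
k=((H[:,0]<8)|(H[:,0]>172))&(H[:,1]>150)&(H[:,2]>60)&(np.hypot(P[:,0]-.381,P[:,1]-.282)<.06); Q=P[k]
print("n",k.sum(),"z",np.percentile(Q[:,2],[5,50,95]).round(4))
w,v=np.linalg.eigh(np.cov(Q[:,:2].T)); ax=v[:,1]*np.sign(v[0,1]); t=Q[:,:2]@ax; n=Q[:,:2]@[-ax[1],ax[0]]
print("yaw",np.rad2deg(np.arctan2(ax[1],ax[0])).round(1),"t",t.min().round(4),t.max().round(4))
G=Q[t<t.min()+.030]; G=G[G[:,2]>.016]; rc=cv2.minAreaRect(np.float32(G[:,:2]*1000)); print("grip rect",rc, "width hi/lo along", [(np.ptp(n[(t>x)&(t<x+.004)])*1000).round(1) for x in np.arange(t.min(),t.max(),.004)])
S=Q[(t>t.min()+.036)&(t<t.max()-.004)]; print("shank mean",S[:,:2].mean(0)); print("grip mean",G[:,:2].mean(0))
plan([.381,.282,.18],158.6)
save("r",a)
E
python3 red.py
```

```text
n 1251 z [0.0132 0.0218 0.0232]
yaw -19.5 t 0.2445 0.298
grip rect ((375.6206970214844, 284.03240966796875), (21.215375900268555, 29.98903465270996), 70.56214904785156) width hi/lo along [np.float64(20.8), np.float64(20.8), np.float64(21.6), np.float64(20.1), np.float64(20.2), np.float64(21.1), np.float64(21.1), np.float64(20.3), np.float64(17.0), np.float64(10.6), np.float64(10.7), np.float64(10.7), np.float64(9.8), np.float64(9.1)]
shank mean [0.40167385 0.27492565]
grip mean [0.37515465 0.28428558]
t 14.6 yaw 158.7 q6 50.3 turn [-0.18 -0.11  0.06] shift [ -1.9   0.9 130. ]
```

View pics/r.png

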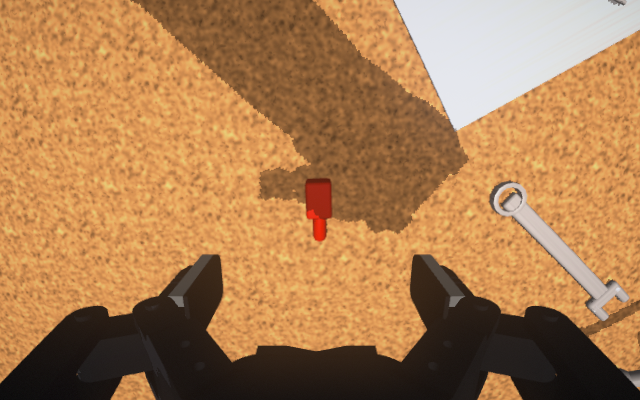

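r: the plug's grip is at (318,198) with its shank pointing down the image to (320,235), centred between the fingers.

Request:
arm_command:
  motion:
    - [[0, 0, -1.8], [1.7, 0.2, 40], -1]
    - [[0, 0, -1.8], [1.7, 0.2, 80], -1]
    - [[0, 0, -1.8], [1.7, 0.2, 110], -1]
    - [[0, 0, -1.8], [1.7, 0.2, 127], -1]
    - [[0, 0, -1.8], [1.7, 0.2, 127], -1]

```text
t: 15.22
eef_pos: [0.3786, 0.2816, 0.1833]
tool_rot: [0.171, 0.985, -0.001, -0.001]
wrist_force: [0.9, 1.0, 0.8]
width: 0.996
grip_force: 0.0
```

Request:
arm_command:
  motion:
    - [[0, 0, 0], [0, 0, 0], 1]
    - [[0, 0, 0], [0, 0, 0], 1]
    - [[0, 0, 0], [0, 0, 0], 1]
    - [[0, 0, 0], [0, 0, 0], 1]
    - [[0, 0, 0], [0, 0, 0], 1]
    - [[0, 0, 0], [0, 0, 0], 1]
  grip_force: 40

```text
t: 15.98
eef_pos: [0.3793, 0.2834, 0.1854]
tool_rot: [0.17, 0.985, 0.0, 0.001]
wrist_force: [-0.7, -0.1, 5.7]
width: 0.244
grip_force: 40.0
```

```bash
python3 st.py
```

```text
[-0.7 -0.1  5.7] [-0.06  0.12  0.02] 0.244 40.0 [0.3793 0.2834 0.1854]
t 15.97 yaw 160.4 q6 48.7 turn [ 0.05  0.07 -5.62] shift [-280.4 -248.1  -74.5]
```

Request:
arm_command:
  motion:
    - [[0, 0, 0], [0, 0, -20], 1]
    - [[0, 0, 0], [0, 0, -50], 1]
    - [[0, 0, 0], [0, 0, -90], 1]
    - [[0, 0, 0], [0, 0, -120], 1]
    - [[0, 0, 0], [0, 0, -120], 1]
    - [[0, 0, 0], [0, 0, -120], 1]

```text
t: 16.73
eef_pos: [0.3785, 0.283, 0.3038]
tool_rot: [0.17, 0.985, -0.0, -0.0]
wrist_force: [-0.8, -0.7, -0.9]
width: 0.24
grip_force: 39.3
```

```bash
cat > held.py <<'E'
from h import *
import sys
s=robot.state(); print(s['wrist_force'].round(1),s['eef_pos'].round(4),s['width'].__round__(3),s['grip_force'])
c,a,d=grab('wrist'); hsv=cv2.cvtColor(a,cv2.COLOR_RGB2HSV)
uv,P=cloud(c,d); H=hsv[uv[:,1],uv[:,0]]
L=(P-s['eef_pos'])@R.from_quat(s['tool_rot']).as_matrix()
k=((H[:,0]<8)|(H[:,0]>172))&(H[:,1]>150)&(H[:,2]>60)&(np.hypot(L[:,0],L[:,1])<.06)&(L[:,2]<.22)
Q=L[k]*1000; print(len(Q))
for i in range(3): print("xyz"[i],np.percentile(Q[:,i],[0,2,25,50,75,98,100]).round(1))
for x in range(-45,25,5):
    q=Q[(Q[:,0]>=x)&(Q[:,0]<x+5)]
    if len(q)>5: print(x,len(q),"y",q[:,1].min().round(1),q[:,1].max().round(1),"z",np.percentile(q[:,2],[2,50,98]).round(1))
plan([.52,-.034,.26],166)
save("h"+sys.argv[1],np.hstack([cv2.resize(a[150:400,170:470],(480,400)),cv2.resize(a,None,fx=.5,fy=.5)[:, :].repeat(2,0)]) if 0 else a[100:400,120:520])
E
python3 held.py 1
```

```text
[-0.8 -0.7 -0.9] [0.3785 0.283  0.3038] 0.24 39.29847478866577
4056
x [-35.2 -31.2  -8.1   3.5  14.1  18.6  19.1]
y [-11.6 -10.5  -5.   -0.5   4.1   9.6  10.5]
z [157.1 162.1 163.  163.6 168.1 179.3 183.4]
-35 121 y -6.2 5.3 z [167.8 169.1 172.1]
-30 187 y -6.2 5.1 z [167.6 169.2 173.8]
-25 203 y -6.2 5.1 z [167.5 169.2 173.9]
-20 152 y -6.1 5.1 z [167.4 169.  172.1]
-15 176 y -10.5 9.5 z [162.6 163.6 164.8]
-10 432 y -10.7 9.8 z [161.8 163.2 164.5]
-5 447 y -10.8 10.3 z [162.2 163.3 164.6]
0 453 y -10.8 10.2 z [161.9 163.2 164.5]
5 472 y -10.7 10.1 z [160.4 163.1 164.3]
10 493 y -11.6 10.5 z [161.8 163.2 164.7]
15 917 y -11.0 9.9 z [162.5 166.9 181.8]
t 16.77 yaw 160.4 q6 48.7 turn [-0.1  -0.09 -5.62] shift [-240.  -250.7   43.5]
```

View pics/h1.png

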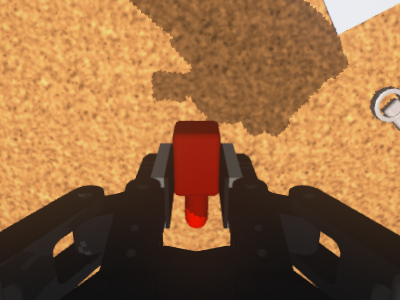

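h1: the plug is held square between the pads, with its nose away from the camera and level.

Request:
arm_command:
  motion:
    - [[0, 0, -1], [-30, -39, 0], 1]
    - [[0, 0, -2], [-65, -84, 0], 1]
    - [[0, 0, -3], [-100, -129, 0], 1]
    - [[0, 0, -4], [-135, -175, 0], 1]
    - [[0, 0, -5], [-170, -220, 0], 1]
    - [[0, 0, -5.6], [-197, -254.7, 10], 1]
    - [[0, 0, -5.6], [-197, -254.7, 29], 1]
    - [[0, 0, -5.6], [-197, -254.7, 29], 1]

```text
t: 17.77
eef_pos: [0.4773, -0.0232, 0.2731]
tool_rot: [0.123, 0.992, 0.0, -0.003]
wrist_force: [-0.0, 0.6, -0.5]
width: 0.245
grip_force: 39.4
```

Request:
arm_command:
  motion:
    - [[0, 0, 0], [0, 0, 0], 1]
    - [[0, 0, 0], [0, 0, 0], 1]

```text
t: 18.02
eef_pos: [0.4789, -0.0224, 0.2761]
tool_rot: [0.122, 0.993, -0.0, 0.0]
wrist_force: [-0.4, 0.2, -0.6]
width: 0.24
grip_force: 39.4
```

```bash
sed -i 's/\[.52,-.034,.26\]/[.4786,-.0230,.2747]/' held.py
cat >> held.py <<'E'
Q=elbow(c,a,d,(.55,-.042),.045)
m=np.array([-.9703,.2419]); n=np.array([.2419,.9703]); E=s['eef_pos']
print("TCP u,n",E[:2]@m,E[:2]@n)
q=Q[Q[:,2]>.09]; l=(q[:,:2]-E[:2])@np.c_[m,n]*1000; zz=(E[2]-q[:,2])*1000
for x in range(-90,-36,4):
    j=(l[:,0]>=x)&(l[:,0]<x+4)
    if j.sum()>8: print(x,j.sum(),"n",l[j,1].min().round(1),l[j,1].max().round(1),"ztop",np.percentile(zz[j],[2,10]).round(1))
E
python3 held.py 2
```

```text
[-0.4  0.2 -0.6] [ 0.4789 -0.0224  0.2761] 0.24 39.39235031604767
4095
x [-36.3 -31.5  -8.    3.4  14.1  18.7  19.1]
y [-11.5 -10.4  -4.9  -0.4   4.2   9.7  10.6]
z [157.3 162.  163.  163.7 168.1 179.4 183. ]
-35 133 y -6.1 5.3 z [167.7 169.3 174.1]
-30 190 y -6.1 5.3 z [167.4 169.  173.7]
-25 192 y -6.0 5.2 z [167.7 169.3 173.5]
-20 160 y -6.0 5.2 z [167.5 168.9 171.6]
-15 184 y -10.4 9.5 z [162.7 163.6 164.6]
-10 432 y -10.7 9.9 z [162.  163.3 164.5]
-5 433 y -10.6 10.3 z [162.1 163.3 164.6]
0 463 y -10.6 10.3 z [158.9 163.2 164.3]
5 470 y -10.7 10.2 z [161.  163.1 164.5]
10 499 y -11.5 10.6 z [161.9 163.2 164.9]
15 935 y -11.1 10.1 z [162.4 166.9 181.6]
t 18.07 yaw 166.0 q6 3.7 turn [-0.    0.05  0.04] shift [ 0.3 -0.7  1.5]
n 818 ztop 0.1075 top rect [524.3 -36. ] [20.6  1.8] 75.6 112 all [526.2 -36.2] [22.9  6.3] 76.9 pca 77.2
TCP u,n -0.4701276776902289 0.09414873010913534
-62 11 n -3.8 -0.4 ztop [182.5 182.9]
-58 92 n -6.6 3.0 ztop [180.4 181.1]
-54 128 n -8.1 9.4 ztop [178.2 179.8]
-50 578 n -13.5 9.4 ztop [168.1 169.7]
```

View pics/h2.png

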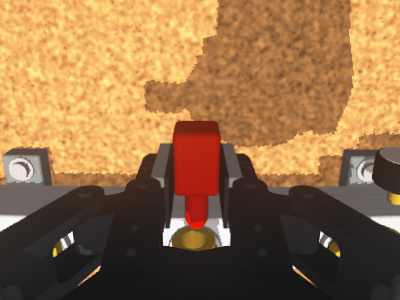

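h2: the nose is at (196,222) and the brass mouth behind it is centred at about (193,240), so it needs a slight lateral correction.

Run:
```python
from h import *
q=np.array([.123,.992,0,.001]); q/=np.linalg.norm(q)
z=np.load("w4.npz"); c=Tcam("wrist",dict(tool_rot=q,eef_pos=np.array([.5621,-.0438,.3634])))
m=np.array([-.9703,.2419]); n=np.array([.2419,.9703])
for ctr in ((.55,-.042),(.575,.058)):
    Q=elbow(c,z["a"],z["d"],ctr,.045); u=Q[:,:2]@m; v=Q[:,:2]@n
    for x in np.arange(u.min(),u.max(),.005):
        j=(u>=x)&(u<x+.005)&(Q[:,2]>.095)
        if j.sum()>10:
            vv=np.percentile(v[j],[1,99]); print((x*1e3).round(1),j.sum(),"n",(vv*1e3).round(1),(vv.mean()*1e3).round(1),"z",np.percentile(Q[j,2],[50,90,97]).round(4))
```

```text
n 2159 ztop 0.1138 top rect [547.7 -40.5] [22.  48.1] 75.8 1226 all [547.6 -40.7] [23.8 48.3] 76.4 pca 166.8
-565.3 177 n [ 81.4 104.1] 92.7 z [0.1125 0.1135 0.1139]
-560.3 210 n [ 81.5 104.1] 92.8 z [0.1128 0.1136 0.1142]
-555.3 214 n [ 81.5 104.9] 93.2 z [0.1128 0.1136 0.1141]
-550.3 227 n [ 81.6 104.9] 93.3 z [0.1128 0.1138 0.1143]
-545.3 246 n [ 82.  104.3] 93.1 z [0.1108 0.1124 0.1129]
-540.3 202 n [ 82.2 104.4] 93.3 z [0.1101 0.1116 0.112 ]
-535.3 209 n [ 81.4 102.8] 92.1 z [0.1099 0.1116 0.1121]
-530.3 205 n [ 81.5 102.7] 92.1 z [0.1101 0.1117 0.1121]
-525.3 212 n [ 81.7 103.5] 92.6 z [0.1098 0.1116 0.1121]
-520.3 213 n [ 81.  104.2] 92.6 z [0.1087 0.1118 0.1125]
n 2410 ztop 0.1135 top rect [572.8  60.1] [22.6 48.1] 76.5 1151 all [572.6  60. ] [23.7 48.6] 75.2 pca 165.6
-565.4 192 n [185.4 207.6] 196.5 z [0.1118 0.1129 0.1133]
-560.4 240 n [185.3 207.7] 196.5 z [0.1124 0.1135 0.1139]
-555.4 252 n [185.1 207.7] 196.4 z [0.1125 0.1135 0.1139]
-550.4 257 n [185.1 207.7] 196.4 z [0.1123 0.1135 0.114 ]
-545.4 256 n [185.8 207. ] 196.4 z [0.1103 0.1125 0.113 ]
-540.4 217 n [185.9 206.7] 196.3 z [0.1092 0.1113 0.1117]
-535.4 218 n [185.9 206.9] 196.4 z [0.1094 0.1114 0.1117]
-530.4 216 n [186.1 206.9] 196.5 z [0.1094 0.1113 0.1118]
-525.4 225 n [186.  207.7] 196.9 z [0.1094 0.1113 0.1119]
-520.4 213 n [185.8 208.1] 196.9 z [0.1083 0.1116 0.112 ]
```

Request:
arm_command:
  motion:
    - [[0, 0, 0], [0, -1, 1.4], 1]
    - [[0, 0, 0], [0, -1, 1.4], 1]
    - [[0, 0, 0], [-5, -1, 1.4], 1]
    - [[0, 0, 0], [-10, -1, 1.4], 1]
    - [[0, 0, 0], [-15, -1, 1.4], 1]
    - [[0, 0, 0], [-18, -1, 1.4], 1]
    - [[0, 0, 0], [-18, -1, 1.4], 1]

```text
t: 18.95
eef_pos: [0.4964, -0.0284, 0.2742]
tool_rot: [0.122, 0.993, -0.0, 0.0]
wrist_force: [-0.4, -0.7, -0.4]
width: 0.241
grip_force: 39.4
```

```bash
python3 st.py; python3 -c "
from h import *
E=robot.state()['eef_pos']; print(E[:2]@[-.9703,.2419],E[:2]@[.2419,.9703])"
```

```text
[-0.4 -0.7 -0.4] [-0.04 -0.01 -0.06] 0.241 39.4 [ 0.4964 -0.0284  0.2742]
t 18.95 yaw 166.0 q6 3.4 turn [-0.01  0.01 -0.03] shift [-65.6  -0.2  14.3]
-0.48849166134422045 0.09253441860608265
```

Request:
arm_command:
  motion:
    - [[0, 0, 0], [-2, 0.4, -0.3], 1]
    - [[0, 0, 0], [-4, 0.4, -0.3], 1]
    - [[0, 0, 0], [-6, 0.4, -0.3], 1]
    - [[0, 0, 0], [-8, 0.4, -0.3], 1]
    - [[0, 0, 0], [-10, 0.4, -0.3], 1]
    - [[0, 0, 0], [-12, 0.4, -0.3], 1]
    - [[0, 0, 0], [-13, 0.4, -0.3], 1]
    - [[0, 0, 0], [-13, 0.4, -0.3], 1]

```text
t: 19.95
eef_pos: [0.5089, -0.031, 0.2746]
tool_rot: [0.122, 0.993, -0.0, 0.0]
wrist_force: [0.3, -0.0, -0.9]
width: 0.241
grip_force: 39.4
```

```bash
cat >> st.py <<'E'
E=s['eef_pos']; print(E[:2]@[-.9703,.2419],E[:2]@[.2419,.9703])
E
python3 st.py
```

```text
[ 0.3 -0.  -0.9] [ 0.03  0.01 -0.  ] 0.241 39.4 [ 0.5089 -0.031   0.2746]
t 19.95 yaw 166.0 q6 3.4 turn [-0.01  0.   -0.02] shift [-52.9  -0.7  14.6]
-0.501267386855225 0.0929726287632551
```

Sliding freely. I'll push the last few millimetres slowly until the shoulder seats.

Request:
arm_command:
  motion:
    - [[0, 0, 0], [-1, 0, 0], 1]
    - [[0, 0, 0], [-2, 0, 0], 1]
    - [[0, 0, 0], [-3, 0, 0], 1]
    - [[0, 0, 0], [-3.5, 0, 0], 1]
    - [[0, 0, 0], [-3.5, 0, 0], 1]

```text
t: 20.58
eef_pos: [0.5118, -0.0318, 0.2744]
tool_rot: [0.122, 0.993, 0.0, -0.001]
wrist_force: [-1.5, 1.2, 0.8]
width: 0.241
grip_force: 39.5
```

```bash
python3 st.py
```

```text
[-1.5  1.2  0.8] [0.13 0.39 0.07] 0.241 39.5 [ 0.5118 -0.0318  0.2744]
t 20.57 yaw 166.0 q6 3.4 turn [-0.   -0.06 -0.02] shift [-49.8  -0.7  14.3]
-0.5043116053148156 0.09297902389146201
```

Request:
arm_command:
  motion:
    - [[0, 0, 0], [-0.7, 0, 0], 1]
    - [[0, 0, 0], [-1.4, 0, 0], 1]
    - [[0, 0, 0], [-1.4, 0, 0], 1]

```text
t: 20.95
eef_pos: [0.5123, -0.0319, 0.274]
tool_rot: [0.122, 0.993, 0.0, -0.002]
wrist_force: [-5.6, 1.3, 1.8]
width: 0.247
grip_force: 39.7
```

```bash
python3 st.py
```

```text
[-5.6  1.3  1.8] [0.22 1.08 0.12] 0.247 39.7 [ 0.5123 -0.0319  0.274 ]
t 20.95 yaw 166.0 q6 3.4 turn [-0.01 -0.2  -0.01] shift [-49.3  -0.7  13.9]
-0.5048410153255016 0.09296985230413107
```

Request:
arm_command:
  motion:
    - [[0, 0, 0], [-0.8, 0, 0], 1]
    - [[0, 0, 0], [-0.8, 0, 0], 1]
    - [[0, 0, 0], [1.2, 0, 0], -1]
    - [[0, 0, 0], [1.2, 0, 0], -1]
    - [[0, 0, 0], [1.2, 0, 0], -1]
    - [[0, 0, 0], [1.2, 0, 0], -1]
    - [[0, 0, 0], [1.2, 0, -20], -1]
    - [[0, 0, 0], [5, 0, -60], -1]

```text
t: 21.95
eef_pos: [0.5081, -0.0309, 0.3337]
tool_rot: [0.122, 0.993, 0.0, -0.002]
wrist_force: [0.7, -0.2, -0.4]
width: 1.002
grip_force: 0.0
```

Request:
arm_command:
  motion:
    - [[0, 0, 0], [0, 0, -40], -1]
    - [[0, 0, 0], [0, 0, -40], -1]
    - [[0, 0, 0], [0, 0, -40], -1]

```text
t: 22.32
eef_pos: [0.5087, -0.031, 0.3741]
tool_rot: [0.122, 0.993, -0.0, -0.0]
wrist_force: [-0.2, -0.6, -1.2]
width: 1.003
grip_force: 0.0
```

```bash
python3 st.py; sed 's/Q=L\[k\]\*1000/PP=P[k]; Q=L[k]*1000/' red.py > red2.py
python3 - <<'E'
from h import *
c,a,d=grab('wrist'); hsv=cv2.cvtColor(a,cv2.COLOR_RGB2HSV); save('end',a)
uv,P=cloud(c,d); H=hsv[uv[:,1],uv[:,0]]
k=((H[:,0]<8)|(H[:,0]>172))&(H[:,1]>150)&(H[:,2]>60)&(np.hypot(P[:,0]-.51,P[:,1]+.03)<.06)
Q=P[k]; print(len(Q),"u",np.percentile(Q[:,:2]@[-.9703,.2419],[0,2,98,100]).round(4),"z",np.percentile(Q[:,2],[50,97]).round(4)); print(cv2.minAreaRect(np.float32(Q[Q[:,2]>.1][:,:2]*1000)))
elbow(c,a,d,(.561,-.044),.055)
E
```

```text
[-0.2 -0.6 -1.2] [ 0.01 -0.01  0.04] 1.003 0.0 [ 0.5087 -0.031   0.3741]
t 22.32 yaw 166.0 q6 3.4 turn [-0.01 -0.01 -0.03] shift [-53.1  -0.6 114.1]
-0.5010520833151728 0.0929536349442232
1158 u [-0.5328 -0.5169 -0.4837 -0.4833] z [0.1076 0.1098]
((508.16351318359375, -32.398582458496094), (20.79120635986328, 35.306827545166016), 76.2806167602539)
n 1627 ztop 0.1136 top rect [547.5 -41.1] [23.2 47.7] 78.2 961 all [547.7 -40.8] [24. 48.] 76.8 pca 166.9
```

View pics/end.png

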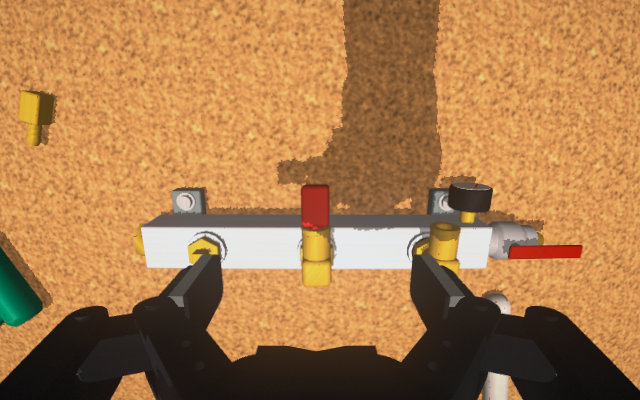

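end: the plug (315,205) sits in the outlet of the front-facing elbow. Letting go may have pulled it back about 1 mm, so I'll nudge it home with the fingers shut.

Request:
arm_command:
  motion:
    - [[0, 0, 0], [23, 0.3, 0], 1]
    - [[0, 0, 0], [47, 0.3, 0], 1]
    - [[0, 0, 0], [47, 0.3, 0], 1]
    - [[0, 0, 0], [47, 0.3, 0], 1]
    - [[0, 0, 0], [47, 0.3, 40], 1]
    - [[0, 0, 0], [47, 0.3, 80], 1]
    - [[0, 0, 0], [47, 0.3, 108], 1]
    - [[0, 0, 0], [47, 0.3, 108], 1]
  grip_force: 40

```text
t: 23.38
eef_pos: [0.4625, -0.0193, 0.2644]
tool_rot: [0.122, 0.993, 0.0, -0.003]
wrist_force: [-0.8, -0.1, 0.5]
width: 0.003
grip_force: 0.0
```

Request:
arm_command:
  motion:
    - [[0, 0, 0], [0, 0, 0], 1]
    - [[0, 0, 0], [-4, 0, 0], 1]
    - [[0, 0, 0], [-8, 0, 0], 1]
    - [[0, 0, 0], [-12, 0, 0], 1]
    - [[0, 0, 0], [-12, 0, 0], 1]

```text
t: 24.0
eef_pos: [0.4753, -0.0224, 0.2669]
tool_rot: [0.122, 0.993, -0.0, 0.0]
wrist_force: [0.5, -0.4, 0.1]
width: 0.001
grip_force: 0.0
```

```bash
python3 st.py
```

```text
[ 0.5 -0.4  0.1] [0.02 0.04 0.01] 0.001 0.0 [ 0.4753 -0.0224  0.2669]
t 24.0 yaw 166.0 q6 3.7 turn [-0.    0.05 -0.03] shift [-87.5  -1.    6.9]
-0.4666104196967274 0.09328724170611298
```

Request:
arm_command:
  motion:
    - [[0, 0, 0], [-2, 0, 0], 1]
    - [[0, 0, 0], [-4, 0, 0], 1]
    - [[0, 0, 0], [-5.5, 0, 0], 1]
    - [[0, 0, 0], [-6.5, 0, 0], 1]
    - [[0, 0, 0], [-6.5, 0, 0], 1]

```text
t: 24.62
eef_pos: [0.4812, -0.0238, 0.2666]
tool_rot: [0.122, 0.993, -0.0, 0.0]
wrist_force: [0.2, -0.4, -0.3]
width: 0.003
grip_force: 0.0
```

```bash
python3 st.py
```

```text
[ 0.2 -0.4 -0.3] [-0.    0.02 -0.  ] 0.003 0.0 [ 0.4812 -0.0238  0.2666]
t 24.62 yaw 166.0 q6 3.6 turn [-0.01  0.   -0.03] shift [-81.5  -0.9   6.6]
-0.472669491605894 0.09327377670269932
```

Request:
arm_command:
  motion:
    - [[0, 0, 0], [-0.8, 0, 0], 1]
    - [[0, 0, 0], [-1.6, 0, 0], 1]
    - [[0, 0, 0], [-2.4, 0, 0], 1]
    - [[0, 0, 0], [-3, 0, 0], 1]
    - [[0, 0, 0], [-3, 0, 0], 1]

```text
t: 25.25
eef_pos: [0.4827, -0.0242, 0.266]
tool_rot: [0.122, 0.993, 0.0, -0.002]
wrist_force: [-5.9, 2.2, 2.7]
width: 0.001
grip_force: 2.9
```

```bash
python3 st.py
```

```text
[-5.9  2.2  2.7] [ 0.33  1.02 -0.04] 0.001 2.9 [ 0.4827 -0.0242  0.266 ]
t 25.25 yaw 166.0 q6 3.6 turn [-0.   -0.22 -0.01] shift [-80.   -1.    5.7]
-0.474179296459284 0.09331581742445323
```

Firm stop with the plug's back face at u = -0.4852, which is the computed fully home position. I'll push slightly once more, then retreat.

Request:
arm_command:
  motion:
    - [[0, 0, 0], [-0.8, 0, 0], 1]
    - [[0, 0, 0], [-0.8, 0, 0], 1]
    - [[0, 0, 0], [5, 0, 0], 1]
    - [[0, 0, 0], [20, 0, 0], 1]
    - [[0, 0, 0], [35, 0, -40], 1]
    - [[0, 0, 0], [35, 0, -95], 1]
    - [[0, 0, 0], [35, 0, -95], -1]
    - [[0, 0, 0], [35, 0, -95], -1]

```text
t: 26.25
eef_pos: [0.4498, -0.016, 0.3616]
tool_rot: [0.122, 0.993, -0.0, 0.001]
wrist_force: [0.3, -0.3, -1.0]
width: 0.418
grip_force: 0.0
```

```bash
python3 st.py
python3 - <<'E'
from h import *
c,a,d=grab('wrist'); hsv=cv2.cvtColor(a,cv2.COLOR_RGB2HSV); save('end2',a)
uv,P=cloud(c,d); H=hsv[uv[:,1],uv[:,0]]
k=((H[:,0]<8)|(H[:,0]>172))&(H[:,1]>150)&(H[:,2]>60)&(np.hypot(P[:,0]-.51,P[:,1]+.03)<.06)
Q=P[k]; print(len(Q),"u",np.percentile(Q[:,:2]@[-.9703,.2419],[0,2,98,100]).round(4),"z",np.percentile(Q[:,2],[50,97]).round(4)); print(cv2.minAreaRect(np.float32(Q[Q[:,2]>.1][:,:2]*1000)))
E
```

```text
[ 0.3 -0.3 -1. ] [0.01 0.05 0.04] 0.418 0.0 [ 0.4498 -0.016   0.3616]
t 26.25 yaw 166.0 q6 3.9 turn [-0.    0.07 -0.03] shift [-113.7   -0.9  101.7]
-0.44033053929981414 0.09329439227628009
1228 u [-0.5358 -0.5176 -0.4839 -0.4832] z [0.1073 0.1097]
((508.4393615722656, -32.3255500793457), (21.435495376586914, 35.86648941040039), 76.31299591064453)
```

View pics/end2.png

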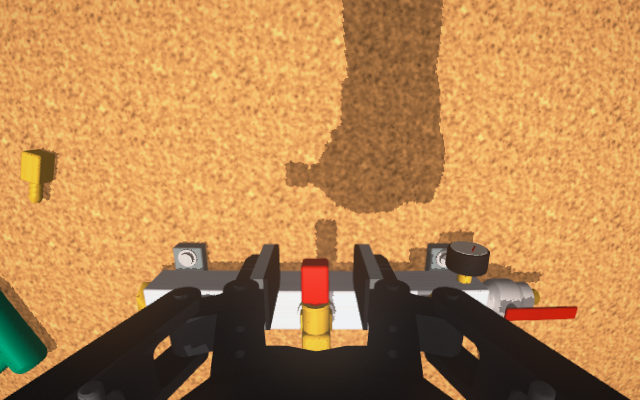

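end2: the plug (315,282) sits flush against the elbow mouth with no gap, the elbow faces front, and the robot is clear.

```bash
python3 -c "
from plant import robot
print(robot.close_job())"
```

```text
the job is handed in; nothing more can be done
None
```

The job is handed in: the middle elbow is tight on its seal (about 0.75 Nm) and faces front within about 1° by camera, the red plug is pushed to a firm stop in its outlet and released, and nothing else on the bench was touched, at about 26 s of the 72 s allowed.

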